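Push the freewheel out of the row of sprocket stacks

TASK

On the black bench mat three round bicycle drive parts stand in a row, touching: two tall three-step sprocket stacks and one low single freewheel with a wide open centre. Push that freewheel straight out of the row, to whichever side you like, until about 30 mm of clear mat separates it from both stacks so that it can be picked up later. Slide it flat, do not lift or tip it, and leave the two stacks, and the spare freewheel lying apart, where they are.

Things in the scene. Friction and masses are not known exactly. Their poses are not given: they have to be found in the camera images.
- freewheel: The freewheel to push: the low steel part in the row, 22 mm high, one ring of teeth 68 mm across (over the tips) at 8 to 14 mm above its underside, round body 58 mm across above and below the teeth, a wide dark recess 36 mm across in its top; about 0.25 kg. It stands at one end of the row or in its middle, on a fixed rubber mat 3 mm thick (mat top at z = 0.003). Origin: centre of its underside, z axis up; its yaw means nothing.
- stack_a: A tall sprocket stack in the row, to be left alone: steel, 36 mm high, same 68 mm tooth ring at 8 to 14 mm above its underside, then two smaller rings 58 and 48 mm across stepping up to a narrow top; about 0.35 kg. Origin: centre of its underside, z axis up. The three centres of the row lie on one straight line 68 mm apart, the line within about 35 degrees of the y direction; on both sides of the row about 90 mm of mat next to it is free of other things.
- stack_b: The other, identical sprocket stack in the row, to be left alone. Origin: centre of its underside.
- spare: A spare freewheel of the same shape as the first, lying by itself on the left (+y) part of the mat, not in the row; to be left alone. Origin: centre of its underside.
Mind the look-alikes: they are no part of the job. Leave any red look-alike of the freewheel alone.

How it is judged:
By the outcome, as a careful person would: the job done as asked, in the order asked, and still so for the second after the job is handed in, with the robot touching nothing.
It also fails if it takes over 32 s, if anything falls off the work surface, if the arm or the gripper's body presses on something with over 40 N, if the wrist force passes 120 N, or if a joint passes its speed limit or range.

ROBOT

A 7-joint arm with a two-finger parallel gripper is mounted at the origin on the work surface. World frame = base frame: x ahead of the robot, y to its left, z up, the work surface at z = 0. Lengths are in m, angles in rad, forces in N, time in s.
With the tool pointing down it reaches from about 0.425 to 0.875 m from the base axis. Payload 4.7 kg.
Tool frame: the origin (TCP) lies midway between the tips of the shut fingers; the grasp point (between the pads) lies 19 mm behind it (ctrl.grip_point_offset is the distance from the TCP to the grasp point, in m); z points along the fingers, y is the line along which they close (so a half turn about z gives the same grasp; the last joint's range is limited). The gripper opens to 87 mm and grips with 3 to 60 N. Pads are 19 mm wide; open, the fingers measure 117 mm over their backs; the gripper's body (75 mm by 190 mm) begins 51 mm behind the grasp point.
Start: joints at [-1.288, 0.321, -0.07, 1.45, 0.023, 1.371, -0.057], TCP at [0.173, 0.627, 0.223] pointing down, gripper open.
Joint ranges: [-2.86, 2.86], [-0.3, 2.09], [-1.38, 1.24], [0.06, 2.45], [-1.56, 4.7], [0.09, 2.05], [-2.69, 2.69]. Speed limits (rad/s): [2.57, 2.57, 3.14, 3.14, 3.14, 3.14, 3.14].

INTERFACE

Orientations are given as a rotation vector (axis times angle).
In Python, from bench import ctrl gives the robot as it stands.
- The arm moves only by the tool move_arm, never from a script. Its argument "increments" is text: rows parted by semicolons, each of 7 numbers parted by spaces: the shift along the world's x, y, z in mm, then the turn, a rotation vector about the world's x, y, z in degrees, then the closure in counts, from 0 (fully open) to 255 (shut). A call has exactly 8 rows; each row shifts and turns the commanded pose from where the row before left it; what a row does not reach is not made up. A row lasts 1/12 s, in which the tool goes at most 41.7 mm and 7.16 degrees, less where a joint would pass 70% of its speed; a pose out of reach is approached as far as the arm can. A call with a gripper value outside its range is refused whole. The fingers move at their own pace and stop on an object; "grip_force" is the grip in N (left out, the last holds). Time passes only in rows, so rows that do not move let the fingers close, or fill a call up. It gives the time, the measured TCP pose, the force, the opening and the grip force at its end, in the units of the state.
- ctrl.get_state(): the state, without advancing time (a new reading comes with each control period).
- ctrl.get_image(name): name is "side" or "top" or "wrist"; returns a dict with "frame" (420x560x3 uint8, red, green, blue), "depth" (420x560 float32, m along the optical axis (not along the pixel's ray), 0 where there is no reading), "fx", "fy", "cx", "cy" (pixels), "position" and "orientation" of the camera in the world. Camera axes: x right, y down, z forward; pixel columns grow to the right and rows downward; lengths in m; the calibration is good to about 2 mm. A picture is of the moment at which its call begins.
- ctrl.close_job(): hands the job in; it is judged then, once.
Trained networks look in a picture, given as the dict that the camera call returned (one of the last four; its "shot" number tells which), for a name from the list of things; names that differ only in an ending like _2 or _b are one class to them, and where a whole thing is asked for, a point or a joint stands for the part that bears it (a point fixed in the world has none). Each returns a list of dicts, best first, with "score" (0 to 1); they miss things now and then, are a little off and sometimes report something else, mostly with a low value. They report only what shows in the picture. A call takes as long as a camera call. They do not tell look-alikes from the thing itself.
- ctrl.find_in(target, picture): "centre" ([x, y, z] in m, in world coordinates, good to about 4 mm: the middle of the surface that is visible of it).
- ctrl.silhouettes(target, picture): "region" (420x560 bool, what is visible of it).
The state is a dict: "time": time; "joint_positions": joint angles; "qd": joint speeds; "joint_torque": joint torques, N m; "position": TCP position; "tool_rot": TCP orientation; "ft_force": force on the tool from outside, world axes, zero at the start; "torque": the same for the moment, N m; "grip_width": opening from 0.0 (shut) to 1.0 (fully open); "grip_force": force on a finger pad.
Only numpy, scipy, OpenCV 4.12 (cv2) and the standard library are available. Lean on these libraries where they do the work, as an engineer would, in place of code of your own. Each camera call takes 0.05 s, during which the arm holds its last target. There are 200 camera calls.

## Working session

There is one attempt and no reset: what is moved stays moved. The work goes in short steps, Python scripts to look and compute and a tool call to move; the robot and the scene stay as the last step left them, time stands still between calls to the robot, and variables do not carry over. Pictures are saved under pics/ and viewed, at most 10 in all, crops included, and the job is handed in when it is done.

Besides the shell and the picture viewer there is one more tool, called as name(argument=value, ...), one argument or row to a line, values as JSON. move_arm: Moves the arm, as the interface text tells. Its arguments: {"type":"object","properties":{"increments":{"type":"string"},"grip_force":{"type":"number"}},"required":["increments"]}

```bash
mkdir -p pics; python3 - <<'E'
from bench import ctrl
import cv2,numpy as np
from scipy.spatial.transform import Rotation as R
s=ctrl.get_state();print(s['time'],s['position'],s['tool_rot'])
im=ctrl.get_image("top");print(im['orientation'],im['position'],im['fx'])
cv2.imwrite('pics/top.png',im['frame'][:,:,::-1]);np.savez('top.npz',**{k:v for k,v in im.items()})
for n in['freewheel','stack_a','spare']:
  for d in ctrl.find_in(n,im):print(n,np.round(d['centre'],4),d['score'])
E
```

```text
0.0 [0.17250384 0.62611713 0.22147943] [-4.20800014e-01 -3.11310872e+00  2.97892746e-03]
[-2.21074601  2.18376476 -0.0588628 ] [0.57174189 0.08641247 0.73867931] 394.8426744925285
freewheel [0.6863 0.1662 0.0226] 0.78
freewheel [0.5729 0.0992 0.0225] 0.77
freewheel [ 0.6524 -0.0287  0.0202] 0.77
stack_a [0.5462 0.0346 0.0343] 0.67
stack_a [ 0.5252 -0.0271  0.0311] 0.59
spare [0.5686 0.2869 0.021 ] 0.7
```

View pics/top.png

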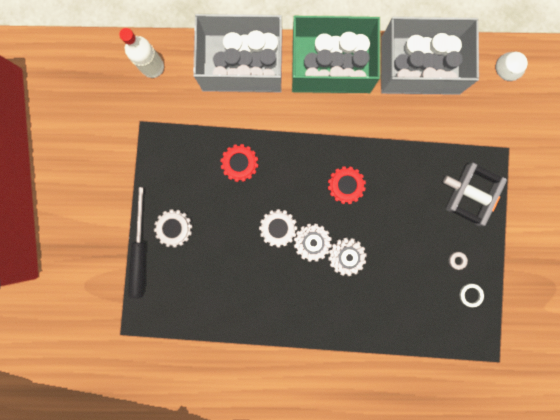

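The row runs from the freewheel at px (278,228) to the stacks at (313,243) and (348,257). The spare is at (172,228), and the red look-alikes are at (239,162) and (347,185). The −x side (down in the image) is clear, so I'll push that way with the fingers slightly open. First I'll refine the centres.

```bash
cat > h.py <<'E'
from bench import ctrl
import cv2,numpy as np
from scipy.spatial.transform import Rotation as R
def ray(im,u,v,z):
    d=R.from_rotvec(im['orientation']).apply([(u-im['cx'])/im['fx'],(v-im['cy'])/im['fy'],1]);p=np.array(im['position'])
    return p+d*(z-p[2])/d[2]
def centres(im):
    for n in['freewheel','stack_a','spare']:
        for d in ctrl.silhouettes(n,im):
            m=d['region'].astype(np.uint8);c=max(cv2.findContours(m,0,2)[0],key=cv2.contourArea)
            (u,v),r=cv2.minEnclosingCircle(c);p=ray(im,u,v,.017);q=ray(im,u+r,v,.017)
            col=im['frame'][d['region']].mean(0)
            print(n,round(d['score'],2),'px',round(u),round(v),'xy',np.round(p[:2],4),'r',round(np.linalg.norm(q-p),4),col.round())
E
python3 - <<'E'
from h import *
im=ctrl.get_image('top');centres(im)
print(ray(im,278,228,.025))
D=im['depth']; 
for z,(u,v) in {'fw ring':(266,228),'fw hole':(278,228),'stk':(313,243),'mat':(278,290)}.items():
    k=D[v,u];print(z,np.array(im['position'])+R.from_rotvec(im['orientation']).apply([(u-im['cx'])/im['fx']*k,(v-im['cy'])/im['fy']*k,k]))
s=ctrl.get_state();M=R.from_rotvec(s['tool_rot']).as_matrix();print(M.round(3),np.degrees(np.arctan2(M[1,1],M[0,1])),s['joint_positions'])
E
```

```text
freewheel 0.97 px 347 185 xy [ 0.6515 -0.0286] r 0.0344 [196.  80.  75.]
freewheel 0.87 px 239 163 xy [0.6908 0.1699] r 0.0349 [195.  78.  73.]
freewheel 0.86 px 278 228 xy [0.5715 0.097 ] r 0.0336 [195. 189. 185.]
freewheel 0.6 px 174 228 xy [0.5683 0.2875] r 0.034 [183. 175. 169.]
stack_a 0.64 px 313 242 xy [0.5461 0.0336] r 0.0341 [223. 218. 214.]
stack_a 0.58 px 347 257 xy [ 0.521  -0.0295] r 0.033 [220. 215. 210.]
spare 0.66 px 174 228 xy [0.5699 0.2869] r 0.0351 [182. 174. 168.]
[0.57156894 0.0968359  0.025     ]
fw ring [0.57130437 0.11852601 0.02424403]
fw hole [0.57156735 0.09693126 0.01847085]
stk [0.5458887  0.03451103 0.03976987]
mat [0.45704024 0.09567726 0.00158555]
[[-0.964  0.266  0.   ]
 [ 0.266  0.964 -0.   ]
 [-0.    -0.    -1.   ]] 74.6030048874001 [-1.28791144  0.32113636 -0.07012462  1.45066635  0.0226158   1.37078728
 -0.05689257]
```

move_arm(
  increments="19 -23 0 0 0 -1 179;19 -23 0 0 0 -1 179;19 -23 0 0 0 -1 179;19 -23 0 0 0 -1 179;19 -23 0 0 0 -1 179;19 -23 0 0 0 -1 179;19 -23 0 0 0 -1 179;19 -23 0 0 0 -1 179",
  grip_force=20,
)

```text
time: 1.07
position: [0.3254, 0.4414, 0.2228]
tool_rot: [0.638, 3.076, 0.001]
ft_force: [-0.2, -0.3, -0.4]
grip_width: 0.477
grip_force: 0.0
```

move_arm(
  increments="19 -23 0 0 0 0 179;19 -23 0 0 0 0 179;19 -23 0 0 0 0 179;19 -23 0 0 0 0 179;19 -23 0 0 0 0 179;19 -23 0 0 0 0 179;19 -23 0 0 0 0 179;19 -23 0 0 0 0 179",
)

```text
time: 1.73
position: [0.4774, 0.2574, 0.2229]
tool_rot: [0.637, 3.076, 0.001]
ft_force: [0.6, -0.3, 0.6]
grip_width: 0.301
grip_force: 0.0
```

move_arm(
  increments="19 -23 0 0 0 0 179;19 -23 0 0 0 0 179;19 -23 0 0 0 0 179;19 -23 -20 0 0 0 179;19 -23 -20 0 0 0 179;19 -23 -20 0 0 0 179;19 -23 -20 0 0 0 179;19 -23 -20 0 0 0 179",
)

```text
time: 2.4
position: [0.6295, 0.0737, 0.1218]
tool_rot: [0.636, 3.076, 0.001]
ft_force: [0.1, 0.1, 0.2]
grip_width: 0.301
grip_force: 0.0
```

move_arm(
  increments="-1 -1 -14 0 0 0 179;-1 -1 -14 0 0 0 179;-1 -1 -14 0 0 0 179;-1 -1 -14 0 0 0 179;0 0 -14 0 0 0 179;0 0 -14 0 0 0 179;0 0 -14 0 0 0 179;0 0 -8 0 0 0 179",
)

```text
time: 3.07
position: [0.6237, 0.0708, 0.0145]
tool_rot: [-0.636, -3.075, 0.001]
ft_force: [-0.5, 0.2, 0.4]
grip_width: 0.292
grip_force: 0.0
```

```bash
python3 - <<'E'
from h import *
a=ctrl.get_image('side')['frame'];b=ctrl.get_image('wrist')['frame']
cv2.imwrite('pics/sw.png',cv2.resize(np.hstack([a,b])[:,:,::-1],(800,300)))
print(ctrl.get_state()['position'],ctrl.get_state()['ft_force'])
E
```

```text
[0.62325292 0.0706812  0.01453732] [-0.41295338 -0.08840538  0.24306216]
```

View pics/sw.png

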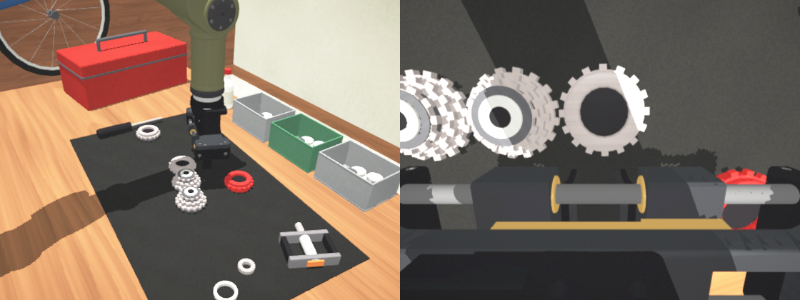

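move_arm(
  increments="0 0 -3 0 0 -2 184;0 0 -2.5 0 0 -1.5 184;-4.5 2.3 0 0 0 0 184;-4.5 2.2 0 0 0 0 184;-4.5 2.3 0 0 0 0 184;-3.6 1.8 0 0 0 0 184;-3.6 1.8 0 0 0 0 184;-3.6 1.8 0 0 0 0 184",
)

```text
time: 3.83
position: [0.6005, 0.0829, 0.0115]
tool_rot: [0.73, 3.054, 0.001]
ft_force: [1.1, -1.4, -0.3]
grip_width: 0.278
grip_force: 0.8
```

```bash
python3 - <<'E'
from h import *
im=ctrl.get_image('wrist');cv2.imwrite('pics/w2.png',im['frame'][:,:,::-1]);s=ctrl.get_state();print(s['position'],s['ft_force'])
centres(im)
E
```

```text
[0.59965089 0.08347753 0.01134529] [ 1.08938028 -1.47009785  0.42579629]
freewheel 0.73 px 277 184 xy [0.5626 0.1028] r 0.034 [175. 169. 167.]
freewheel 0.67 px 475 298 xy [0.6779 0.1776] r 0.0178 [187.  91.  89.]
freewheel 0.29 px 154 214 xy [0.5466 0.0341] r 0.036 [199. 195. 192.]
stack_a 0.82 px 48 214 xy [ 0.5199 -0.0192] r 0.0351 [220. 215. 213.]
stack_a 0.61 px 154 213 xy [0.5463 0.0341] r 0.0357 [200. 196. 193.]
spare 0.64 px 559 42 xy [0.563  0.2556] r 0.0182 [123. 120. 119.]
```

View pics/w2.png

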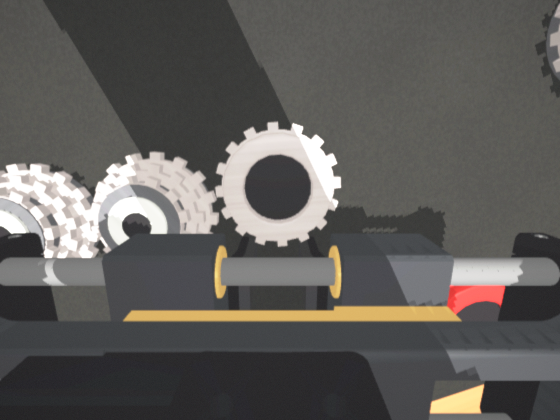

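Contact is symmetric: the freewheel at (277,184) has moved about 10 mm, and stack_a at (154,213) hasn't moved. I'll continue the push.

move_arm(
  increments="-4 2 0 0 0 0 184;-4 2 0 0 0 0 184;-4 2 0 0 0 0 184;-4 2 0 0 0 0 184;-4 2 0 0 0 0 184;-4 2 0 0 0 0 184;-4 2 0 0 0 0 184;-4 2 0 0 0 0 184",
)

```text
time: 4.7
position: [0.568, 0.0991, 0.0111]
tool_rot: [0.731, 3.055, 0.0]
ft_force: [1.8, -1.3, -0.3]
grip_width: 0.278
grip_force: 0.9
```

```bash
python3 - <<'E'
from h import *
im=ctrl.get_image('wrist');s=ctrl.get_state();print(s['position'],s['ft_force'])
centres(im)
print('top');centres(ctrl.get_image('top'))
E
```

```text
[0.56703753 0.09971388 0.01099835] [ 1.47829627 -1.0814561   0.67717814]
freewheel 0.78 px 458 394 xy [0.708  0.1616] r 0.0191 [202.  90.  88.]
stack_a 0.94 px 152 242 xy [0.5272 0.0404] r 0.0262 [213. 206. 202.]
stack_a 0.91 px 78 298 xy [ 0.5372 -0.0185] r 0.0178 [222. 217. 214.]
spare 0.59 px 558 112 xy [0.5619 0.2631] r 0.025 [193. 188. 185.]
top
freewheel 0.82 px 239 163 xy [0.69   0.1698] r 0.0341 [195.  78.  74.]
freewheel 0.64 px 347 186 xy [ 0.6509 -0.0285] r 0.0339 [196.  80.  76.]
stack_a 0.88 px 347 257 xy [ 0.5202 -0.03  ] r 0.0323 [221. 215. 211.]
spare 0.78 px 174 229 xy [0.5681 0.2874] r 0.0338 [185. 177. 172.]
```

move_arm(
  increments="-3 1.5 0 0 0 0 184;-3 1.5 0 0 0 0 184;-3 1.5 0 0 0 0 184;-3 1.5 0 0 0 0 184;-3 1.5 0 0 0 0 184;-2 1 0 0 0 0 184;0 0 0 0 0 0 184;0 0 0 0 0 0 184",
)

```text
time: 5.77
position: [0.5508, 0.1077, 0.0111]
tool_rot: [-0.73, -3.055, -0.0]
ft_force: [-0.5, 0.3, -0.0]
grip_width: 0.28
grip_force: 0.0
```

```bash
python3 - <<'E'
from h import *
im=ctrl.get_image('wrist');s=ctrl.get_state();print(s['position'],s['ft_force'])
centres(im);cv2.imwrite('pics/w3.png',im['frame'][:,:,::-1])
for p in [(277,184)]:print(ray(im,*p,.017))
E
```

```text
[0.55094517 0.10768903 0.01106386] [0.14559695 0.13476754 0.46254786]
freewheel 0.96 px 277 183 xy [0.5125 0.1276] r 0.0342 [186. 182. 180.]
freewheel 0.92 px 458 396 xy [0.6925 0.1696] r 0.0199 [135.  88.  89.]
stack_a 0.86 px 81 304 xy [ 0.524  -0.0107] r 0.0201 [225. 220. 218.]
spare 0.8 px 556 146 xy [0.5614 0.2666] r 0.026 [205. 199. 196.]
[0.51288087 0.12738543 0.017     ]
```

View pics/w3.png

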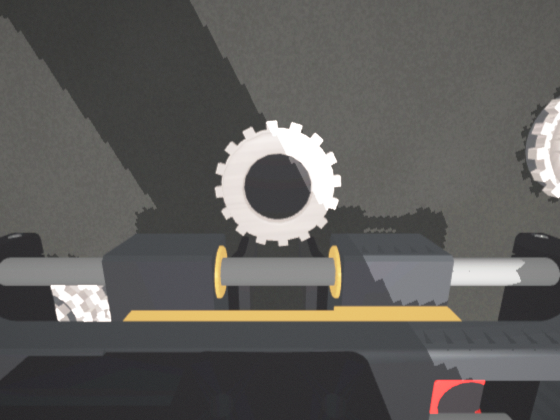

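The freewheel at (277,183) is at (0.5125, 0.1276), about 31 mm clear. I'll retract along the same line, then lift.

move_arm(
  increments="2 -1 0 0 0 0 184;4 -2 0 0 0 0 184;4 -2 0 0 0 0 184;4 -2 0 0 0 0 184;0 0 6 0 0 0 184;0 0 15 0 0 0 184;0 0 20 0 0 0 184;0 0 20 0 0 0 184",
)

```text
time: 6.63
position: [0.565, 0.1, 0.0726]
tool_rot: [-0.731, -3.054, 0.001]
ft_force: [0.2, -0.1, -0.9]
grip_width: 0.277
grip_force: 0.0
```

move_arm(
  increments="0 0 25 0 0 0 184;0 0 25 0 0 0 184;-5 25 20 0 0 0 184;-10 30 10 0 0 0 184;-10 35 0 0 0 0 184;-10 35 0 0 0 0 184;-10 35 0 0 0 0 184;-10 35 0 0 0 0 184",
)

```text
time: 7.3
position: [0.5099, 0.2968, 0.1529]
tool_rot: [0.732, 3.055, 0.001]
ft_force: [1.0, 0.5, 0.5]
grip_width: 0.277
grip_force: 0.0
```

move_arm(
  increments="-15 35 0 0 0 0 184;-15 35 0 0 0 0 184;-15 35 0 0 0 0 184;-15 35 0 0 0 0 184;-10 30 0 0 0 0 184;0 0 0 0 0 0 184;0 0 0 0 0 0 184;0 0 0 0 0 0 184",
)

```text
time: 7.97
position: [0.4409, 0.4646, 0.1521]
tool_rot: [0.731, 3.055, -0.001]
ft_force: [-0.0, -0.8, -0.4]
grip_width: 0.282
grip_force: 0.0
```

```bash
python3 - <<'E'
from h import *
im=ctrl.get_image('top');centres(im);cv2.imwrite('pics/t2.png',im['frame'][:,:,::-1])
s=ctrl.get_state();print(s['time'],s['position'],s['ft_force'])
E
```

```text
freewheel 0.78 px 239 163 xy [0.6897 0.1697] r 0.0324 [193.  78.  74.]
freewheel 0.71 px 261 260 xy [0.5129 0.1271] r 0.0346 [194. 188. 183.]
freewheel 0.6 px 346 185 xy [ 0.652  -0.0278] r 0.033 [196.  80.  76.]
stack_a 0.95 px 312 243 xy [0.545  0.0337] r 0.0324 [223. 218. 214.]
stack_a 0.78 px 347 257 xy [ 0.5206 -0.0296] r 0.0326 [220. 215. 210.]
8.1667 [0.44156465 0.46381459 0.15235708] [-0.32242713 -0.04681064  0.62722106]
```

View pics/t2.png

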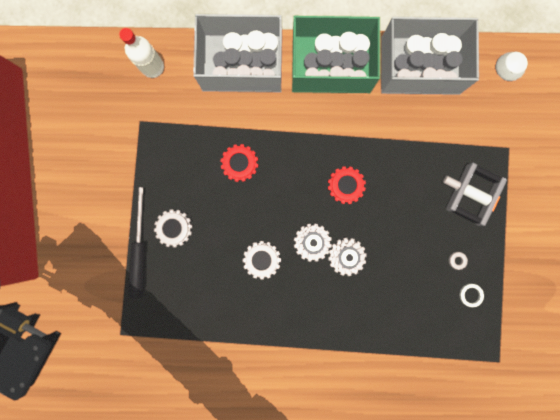

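The freewheel is at (261,260), flat and about 31 mm clear. The stacks at (313,243) and (348,257) and the spare at (173,228) are where they were.

```bash
python3 -c "
from bench import ctrl
print(ctrl.close_job())"
```

```text
the job is handed in; nothing more can be done
None
```

The freewheel was slid flat out of the row with about 31 mm of clear mat to the nearest stack; both stacks, the spare and the red look-alikes show no movement in the camera, and the job was handed in at about 8 s.

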